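Tip the ball pan out into its catch tray

TASK

Tip the pan on the bench by its crossbar to about 40 degrees and hold it there for a second, so that both steel balls roll over its lip into the catch tray behind it. Then lower the pan gently until it is level on its rest again, and let go. Do not tip it further than about 50 degrees and do not let it drop.

Things in the scene. Friction and masses are not known exactly. Their poses are not given: they have to be found in the camera images.
- pan (a joint): Tilt of the open aluminium pan (78 mm wide, 115 mm long, walls 32 mm high), rad: 0 = level on its rest block, as at the start; grows as the crossbar is lifted (40 degrees = 0.70), stop at 1.13. About 0.35 kg, turns freely, falls back if released. A ramp of 22 degrees at its lip holds the balls until it is tipped further than that.
- pan_pivot (a point): Fixed point on the pan's level pivot axis, mid-way between the two posts of the small fixed steel stand, at the pan's lip (end away from the robot), 55 mm above the bench. x points from the crossbar to the tray, y along the axis, z up. A quarter-circle scale beside the left post has a larger brass pin at 40 degrees; a brass pointer on the pan shows the tilt.
- pan_bar (a point): Middle of the crossbar at the pan's end nearest the robot, for tipping: dark wooden round bar, 12 mm thick, along y, 70 mm free between side arms, 52 mm free to the pan's end wall. With the pan level it is 165 mm before the pivot (-x) and 5 mm above it; moves on an arc up and away from the robot. The bar can turn between fingertips: a gripper may keep pointing down.
- ball_a_center (a point): Centre of one of the two loose polished steel balls, 16 mm in diameter, that lie in the pan at the start.
- ball_b_center (a point): Centre of the other steel ball, 16 mm in diameter.
- tray_floor (a point): Centre of the inner floor of the light wooden catch tray fixed to the stand beyond the pan's lip: 86 mm (x) by 90 mm (y) inside, floor 12 mm above the bench, side walls 30 mm high, far wall 54 mm. x points away from the pan, z up; the tray does not tilt.

How it is judged:
On the way:
1. the pan is held tipped to 40 degrees, within 10 degrees either way (value of joint pan between 0.52 and 0.88 rad), for 0.5 s.
At the end, for the whole second after the job is handed in: Both balls lie in the catch tray and the pan is back level within 5 degrees and still (value of joint pan below 0.09 rad and velocity of joint pan below 0.1 rad/s and x of ball_a_center in the frame of tray_floor between -0.044 and 0.044 m and y of ball_a_center in the frame of tray_floor between -0.045 and 0.045 m and z of ball_a_center in the frame of tray_floor between 0 and 0.026 m and x of ball_b_center in the frame of tray_floor between -0.044 and 0.044 m and y of ball_b_center in the frame of tray_floor between -0.045 and 0.045 m and z of ball_b_center in the frame of tray_floor between 0 and 0.026 m); the robot touches nothing.
It fails at once if the pan is tipped beyond 57 degrees (value of joint pan above 1 rad).
It fails at once if the pan is dropped: it falls back faster than 4 rad/s (velocity of joint pan below -4 rad/s).
It also fails if it takes over 45 s, if anything falls off the work surface, if the arm or the gripper's body presses on something with over 40 N, if the wrist force passes 120 N, or if a joint passes its speed limit or range.

ROBOT

A 6-joint arm with a two-finger parallel gripper is mounted at the origin on a cart in front of the work surface, level with it; the furniture and walls round the work are solid. World frame = base frame: x ahead of the robot, y to its left, z up, the work surface at z = 0. Lengths are in m, angles in rad, forces in N, time in s.
With the tool pointing down it reaches from about 0.35 to 0.95 m from the base axis. Payload 17.4 kg.
Tool frame: the origin (TCP) lies on the centre line of the jaws, within the pads' length; the fingertips stand 14 mm ahead of it and the grasp point (between the pads) lies 5 mm behind it; z points along the fingers, y is the line along which they close (so a half turn about z gives the same grasp; the last joint's range is limited). The gripper opens to 93 mm and grips with 3 to 60 N. Pads are 15 mm wide; open, the fingers measure 128 mm over their backs; the gripper's body (75 mm by 188 mm) begins 65 mm behind the grasp point.
Start: joints at [1.276, 0.116, 1.442, -0, 1.584, -0.038], TCP at [0.171, 0.653, 0.199] pointing down, gripper open.
Joint ranges: [-2.83, 2.83], [-0.83, 2.19], [0.07, 2.5], [-1.14, 4.28], [0.01, 3], [-2.97, 2.97]. Speed limits (rad/s): [1.89, 1.89, 2.22, 3.14, 3.14, 3.14].

INTERFACE

Orientations are given as a unit quaternion [w, x, y, z].
In Python, from station import r, viewer gives the robot as it stands. The module is installed in compiled form; this text tells all that it offers.
- The arm moves only by the shell command python3 -m inch 'ROWS' [OPENING]. ROWS is JSON, a list that holds one entry, the list of rows, each a list of 6 numbers: the shift along the tool's x, y, z in cm, then the turn, a rotation vector about the tool's x, y, z in rad. In form: [[[tx, ty, tz, wx, wy, wz], ...]]. A call has 1 to 20 rows; each row is the pose to reach, as a shift and turn from the pose commanded when the call began, along the tool's axes at that moment; what a row does not reach only later rows make up. A row lasts 1/10 s, in which the tool goes at most 50 mm and 8.59 degrees, less where a joint would pass 70% of its speed; a pose out of reach is approached as far as the arm can. A call with a gripper value outside its range is refused whole. OPENING is the closure, from -1 (fully open) to 1 (shut), set as the call begins (- or left out, the last holds). The fingers move at their own pace and stop on an object; the grip force is fixed at half the most. Time passes only in rows, so rows that repeat a pose let the fingers close. It gives the time, the measured TCP pose, the force, the opening and the grip force at its end, in the units of the state.
- r.get_state(): the state, without advancing time (a new reading comes with each control period).
- viewer.camera(name): name is "side" or "top" or "wrist"; returns a dict with "pixels" (384x512x3 uint8, red, green, blue), "range_z" (384x512 float32, m along the optical axis (not along the pixel's ray), 0 where there is no reading), "fx", "fy", "cx", "cy" (pixels), "R" (3x3) and "t" (3): a world point X has camera coordinates R X + t. Camera axes: x right, y down, z forward; pixel columns grow to the right and rows downward; lengths in m; the calibration is good to about 2 mm. A picture is of the moment at which its call begins.
- r.hand_in(): hands the job in; it is judged then, once.
The state is a dict: "time": time; "q": joint angles; "qd": joint speeds; "joint_efforts": joint torques, N m; "tcp_pos": TCP position; "orientation": TCP orientation; "wrist_force": force on the tool from outside, world axes, zero at the start; "torque": the same for the moment, N m; "finger_gap": opening from 0.0 (shut) to 1.0 (fully open); "gripper_force": force on a finger pad.
Only numpy, scipy, OpenCV 4.12 (cv2) and the standard library are available. Lean on these libraries where they do the work, as an engineer would, in place of code of your own. Each camera call takes 0.05 s, during which the arm holds its last target. There are 200 camera calls.

## Working session

There is one attempt and no reset: what is moved stays moved. The work goes in short steps, Python scripts to look and compute and a shell command to move; the robot and the scene stay as the last step left them, time stands still between calls to the robot, and variables do not carry over. Pictures are saved under pics/ and viewed, at most 10 in all, crops included, and the job is handed in when it is done.

```bash
mkdir -p pics; python3 - <<'E'
from station import r,viewer
import cv2,numpy as np
for n in ("side","top"):
    c=viewer.camera(n); np.savez(f"{n}.npz",**c)
    cv2.imwrite(f"pics/{n}0.png",c["pixels"][:,:,::-1])
    print(n,c["fx"],c["cx"],c["cy"],c["R"],c["t"])
s=r.get_state();print(s)
E
```

```text
side 476.953802666028 256.74291640511734 186.2691569374641 [[ 0.94474592 -0.32755833  0.01267597]
 [-0.12662967 -0.40034769 -0.90757184]
 [ 0.30235751  0.85581965 -0.41970546]] [-0.60125523  0.11927682  0.77220261]
top 478.78664672338346 255.7490751513353 196.11742940497183 [[ 0.00173054 -0.99962311 -0.02739781]
 [-0.98147955  0.00355046 -0.19153404]
 [ 0.19155913  0.02722185 -0.9811035 ]] [-0.04343576  0.59575985  0.82878008]
{'time': 0.1, 'q': array([ 1.27620191e+00,  1.16414674e-01,  1.44219732e+00, -4.66428859e-06,
        1.58398340e+00, -3.77835811e-02]), 'qd': array([ 0.00112049, -0.00126569, -0.00142954, -0.00117465,  0.00209693,
        0.00025548]), 'joint_efforts': array([ 1.57429429e-03, -7.22905684e+01, -6.23865724e+01,  7.79919117e-02,
        2.30588444e-02, -1.14584777e-04]), 'tcp_pos': array([0.17138929, 0.65267155, 0.19809546]), 'orientation': array([-8.06392338e-05,  1.28052862e-01,  9.91767217e-01, -4.94847461e-04]), 'wrist_force': array([0.06519814, 0.01723281, 0.3754799 ]), 'torque': array([-0.01165794, -0.03886395, -0.01941257]), 'gripper_force': 0.0, 'finger_gap': 0.9969341803368392}
```

View pics/top0.png

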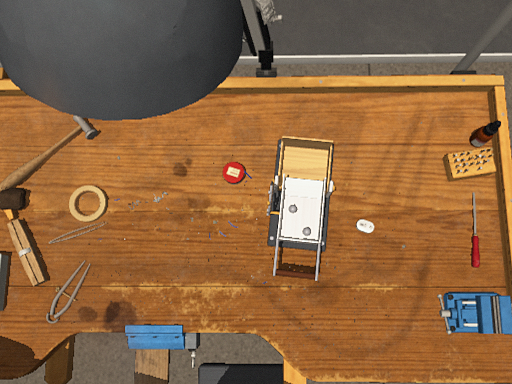

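View pics/side0.png

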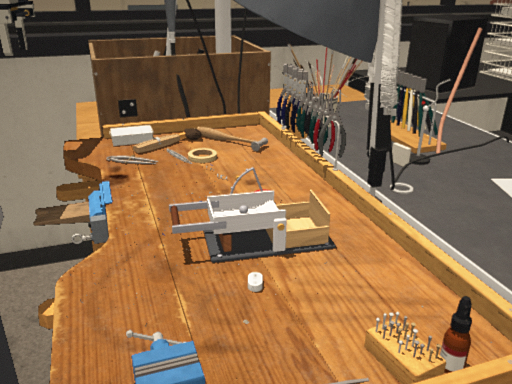

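The top view shows the pan's bar near (297,270), with balls at (292,209) and (306,231), the tray at (306,158) and a lamp shade at upper left. The side view shows the bar's end near (173,218). Next I'll measure the bar.

```bash
cat > h.py <<'E'
import numpy as np
def ray(c,u,v,z):
    d=np.array([(u-c["cx"])/c["fx"],(v-c["cy"])/c["fy"],1.]);R=c["R"];o=-R.T@c["t"];d=R.T@d
    return o+d*(z-o[2])/d[2]
def cloud(c):
    v,u=np.indices(c["range_z"].shape);Z=c["range_z"]
    P=np.stack([(u-c["cx"])/c["fx"]*Z,(v-c["cy"])/c["fy"]*Z,Z],-1)
    return (P-c["t"])@c["R"]
E
python3 - <<'E'
import numpy as np,cv2
from h import *
t=np.load("top.npz");s=np.load("side.npz")
P=cloud(t)
a=t["pixels"].astype(int)
print("lamp min z",np.nanmin(P[0:110:10,10:230:20,2],axis=None),P[100,120],P[60,230], P[30,100])
# dark bar
x0,y0,x1,y1=265,255,330,290
sub=a[y0:y1,x0:x1]; Z=P[y0:y1,x0:x1]
m=(Z[...,2]>.045)&(Z[...,2]<.085)&(sub.sum(-1)<270)
vv,uu=np.nonzero(m);print(m.sum(),Z[m].mean(0),Z[m].min(0),Z[m].max(0))
n,l,st,ce=cv2.connectedComponentsWithStats(m.astype(np.uint8));print(st,ce)
(c,wh,ang)=cv2.minAreaRect(np.c_[uu+x0,vv+y0].astype(np.float32));print(c,wh,ang)
print("bar",ray(t,c[0],c[1],.064))
# tray/stand: low light wood
sub=P[130:182,270:340];hsv=cv2.cvtColor(t["pixels"],cv2.COLOR_RGB2HSV)[130:182,270:340]
# white/grey arms & pan
w=(a[135:285,262:345].min(-1)>150)
print("white",w.sum()); q=P[135:285,262:345][w]; q=q[q[:,2]>.03]
cc=cv2.minAreaRect(q[:,:2].astype(np.float32));print(cc)
crop=t["pixels"][130:290,250:350,::-1];cv2.imwrite("pics/crop_top.png",cv2.resize(crop,None,fx=3.7,fy=3.7,interpolation=cv2.INTER_CUBIC)[:, :])
E
```

```text
lamp min z -0.0028405983525121928 [0.64282445 0.10502269 0.40383609] [ 0.72222694 -0.01775178  0.34362237] [0.69344321 0.10857119 0.47037468]
280 [ 0.45408243 -0.11588555  0.06366338] [ 0.44296602 -0.1523352   0.05374466] [ 0.48704929 -0.07865627  0.07111749]
[[   0    0   65   35 1995]
 [  51    0    1    5    5]
 [  50   10    1    7    7]
 [  10   14   40   12  268]] [[32.14135338 16.78245614]
 [51.          2.        ]
 [50.         13.        ]
 [30.12313433 19.00373134]]
(296.0414733886719, 265.05377197265625) (39.447166442871094, 25.050386428833008) 7.352379322052002
bar [ 0.46900691 -0.11617795  0.064     ]
white 2730
((0.5623034238815308, -0.11785686016082764), (0.1118767261505127, 0.2866687476634979), 78.79578399658203)
```

View pics/crop_top.png

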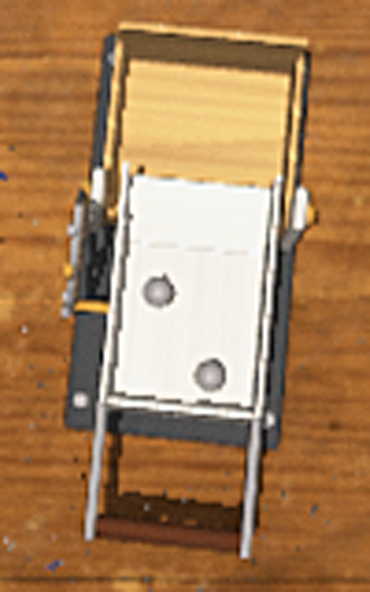

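The crop shows the reddish bar from about (97,528) to (243,540), with its shadow on the bench above it. The balls are at (158,291) and (210,375). The posts and axis lie near y≈200, and the lamp shade stays to the left and beyond.

```bash
python3 - <<'E'
import numpy as np,cv2
from h import *
t=np.load("top.npz");P=cloud(t)
f=lambda x,y:(250+(x+.5)/3.7-.5,130+(y+.5)/3.7-.5)
hsv=cv2.cvtColor(t["pixels"],cv2.COLOR_RGB2HSV)
print("px col",t["pixels"][266:280,295].tolist(),P[266:280,295,2].round(3))
A=ray(t,*f(97,526),.06);B=ray(t,*f(243,540),.06);print("bar",A,B,(A+B)/2,np.degrees(np.arctan2((A-B)[0],(A-B)[1])))
# depth mask: bar between arms
Z=P[268:282,278:314];m=(Z[...,2]>.05)&(Z[...,2]<.08);q=Z[m];print(m.sum(),q.mean(0));
vx,vy,x0,y0=cv2.fitLine(q[:,:2].astype(np.float32),cv2.DIST_HUBER,0,.01,.01).ravel();print("fit",x0,y0,np.degrees(np.arctan(-vx/vy)))
# tray outer/floor corners at z=.012 and walls top .042
for p,z in(((120,62),.042),((303,75),.042),((113,215),.042),((287,235),.042)):print(p,ray(t,*f(*p),z))
for p in((158,291),(210,375)):print("ball",ray(t,*f(*p),.07))
C=-t["R"].T@t["t"];print("cam",C)
s=np.load("side.npz");S=cloud(s);q=S.reshape(-1,3);rgb=s["pixels"].reshape(-1,3).astype(int)
k=(abs(q[:,0]-.45)<.04)&(abs(q[:,1]+.117)<.045)&(q[:,2]>.03)&(q[:,2]<.1);print("side",k.sum(),q[k].mean(0),np.percentile(q[k],[2,98],axis=0))
# obstacles above 0.2 near the workspace
T=P.reshape(-1,3);k=(T[:,2]>.15)&(T[:,0]<.75)&(T[:,0]>.2);print("high",T[k].min(0),T[k].max(0))
T=q;k=(T[:,2]>.12)&(T[:,0]<.8)&(T[:,0]>.2)&(abs(T[:,1])<.6);print("highS",k.sum(),T[k].min(0) if k.any() else 0,T[k].max(0) if k.any() else 0)
E
```

```text
px col [[68, 40, 19], [64, 37, 11], [67, 39, 16], [81, 50, 23], [82, 46, 17], [54, 28, 22], [85, 45, 26], [110, 62, 40], [113, 64, 38], [105, 56, 36], [81, 41, 26], [109, 64, 29], [159, 96, 44], [147, 88, 39]] [-0.003  0.001 -0.002 -0.003  0.     0.064  0.065  0.064  0.063  0.064
  0.062  0.06  -0.003 -0.001]
bar [ 0.45725436 -0.08022997  0.06      ] [ 0.45065038 -0.1503647   0.06      ] [ 0.45395237 -0.11529733  0.06      ] 5.37918308701305
245 [ 0.45321865 -0.1152578   0.06379723]
fit 0.45321864 -0.11525781 -6.550196
(120, 62) [ 0.69563497 -0.09389471  0.042     ]
(303, 75) [ 0.68803258 -0.18816587  0.042     ]
(113, 215) [ 0.61457078 -0.08961859  0.042     ]
(287, 235) [ 0.60383861 -0.17768589  0.042     ]
ball [ 0.57051047 -0.11061641  0.07      ]
ball [ 0.52920194 -0.13522056  0.07      ]
cam [ 0.42604088 -0.06809553  0.92603728]
side 540 [ 0.46392853 -0.12456656  0.0632697 ] [[ 0.44324347 -0.15810724  0.05526587]
 [ 0.48866896 -0.0773052   0.06853538]]
high [ 0.42604088 -0.06809553  0.31415307] [0.74989623 0.27336986 0.92603728]
highS 9430 [ 0.35931491 -0.03516869  0.12001233] [0.79997978 0.59866043 0.3882833 ]
```

```bash
cat >> h.py <<'E'
from scipy.spatial.transform import Rotation as Ro
def rel(st,p,yawdeg):
    # shift cm & rotvec in tool axes to world p, tool down with tool y at yawdeg
    q=st["orientation"];R=Ro.from_quat([q[1],q[2],q[3],q[0]])
    a=np.radians(yawdeg);y=np.array([np.cos(a),np.sin(a),0]);z=np.array([0,0,-1.]);x=np.cross(y,z)
    T=Ro.from_matrix(np.c_[x,y,z])
    return (R.inv().apply(np.array(p)-st["tcp_pos"])*100).round(2),(R.inv()*T).as_rotvec().round(3)
E
python3 - <<'E'
import numpy as np
from h import *
from station import r
for n in("top","side"):
    T=cloud(np.load(n+".npz"));z=np.load(n+".npz")["range_z"]
    T=T[z>0]
    for ylo in np.arange(-.3,.7,.1):
        k=(T[:,2]>.15)&(T[:,2]<.7)&(T[:,1]>ylo)&(T[:,1]<ylo+.1)&(T[:,0]>.2)&(T[:,0]<.95)
        if k.sum()>5: print(n,round(ylo,1),k.sum(),T[k].min(0).round(2),T[k].max(0).round(2))
s=r.get_state()
print(rel(s,[.35,.30,.2],40),rel(s,[.40,-.109,.2],-6))
E
```

```text
top -0.1 3474 [ 0.69 -0.09  0.15] [ 0.88 -0.    0.43]
top 0.0 10822 [0.63 0.   0.34] [0.75 0.1  0.49]
top 0.1 9863 [0.63 0.1  0.38] [0.73 0.2  0.49]
top 0.2 2254 [0.65 0.2  0.37] [0.73 0.27 0.47]
side -0.1 7661 [ 0.68 -0.09  0.15] [ 0.89 -0.    0.39]
side 0.0 1228 [0.63 0.   0.15] [0.87 0.1  0.39]
side 0.1 313 [0.63 0.1  0.15] [0.84 0.19 0.38]
side 0.2 580 [0.82 0.2  0.15] [0.85 0.3  0.22]
side 0.3 157 [0.81 0.3  0.15] [0.94 0.4  0.21]
side 0.4 77 [0.84 0.4  0.15] [0.94 0.49 0.26]
side 0.5 4558 [0.36 0.52 0.15] [0.94 0.6  0.36]
side 0.6 1011 [0.2  0.6  0.16] [0.87 0.7  0.35]
(array([-26.23, -29.57,  -0.16]), array([-0.001,  0.   ,  0.616])) (array([-41.46, -67.86,  -0.12]), array([-1.000e-03,  1.000e-03,  1.419e+00]))
```

```bash
python3 -m inch '[[[-8.7,-21.8,0,0,0,0],[-8.7,-21.8,0,0,0,0],[-8.7,-21.8,0,0,0,0],[-8.7,-21.8,0,0,0,0],[-8.7,-21.8,0,0,0,0],[-27.5,-34.4,0,0,0,0.616],[-27.5,-34.4,0,0,0,0.616],[-27.5,-34.4,0,0,0,0.616],[-27.5,-34.4,0,0,0,0.616],[-27.5,-34.4,0,0,0,0.616],[-41.5,-67.9,0,0,0,1.419],[-41.5,-67.9,0,0,0,1.419],[-41.5,-67.9,0,0,0,1.419],[-41.5,-67.9,0,0,0,1.419],[-41.5,-67.9,0,0,0,1.419],[-41.5,-67.9,0,0,0,1.419],[-41.5,-67.9,0,0,0,1.419],[-41.5,-67.9,0,0,0,1.419],[-41.5,-67.9,0,0,0,1.419],[-41.5,-67.9,0,0,0,1.419]]]' -0.1
python3 - <<'E'
from station import r,viewer
from h import *
import cv2
c=viewer.camera("wrist");np.savez("wrist.npz",**c);cv2.imwrite("pics/w1.png",c["pixels"][:,:,::-1])
s=r.get_state();print(s["q"],rel(s,[.453,-.115,.1],-6),rel(s,[.453,-.115,.055],-6))
P=cloud(c);k=(P[...,2]>.05)&(P[...,2]<.072)&(abs(P[...,0]-.453)<.018)&(abs(P[...,1]+.115)<.028);q=P[k]
if k.any():
  print(k.sum(),q.mean(0),np.percentile(q,98,axis=0));vx,vy,*o=cv2.fitLine(q[:,:2].astype(np.float32),cv2.DIST_HUBER,0,.01,.01).ravel();print(np.degrees(np.arctan(-vx/vy)),o)
E
```

```text
time: 2.1
tcp_pos: [0.4003, -0.1086, 0.1986]
orientation: [-0.0, 0.743, 0.669, 0.0]
wrist_force: [-0.2, 0.8, -0.1]
finger_gap: 0.55
gripper_force: 0.0
[-3.25602530e-01 -4.77237610e-01  1.95745055e+00  3.09972840e-04
  1.66152757e+00 -2.21594672e-01] (array([-0.14,  5.31,  9.87]), array([-0.   , -0.   ,  0.001])) (array([-0.14,  5.31, 14.37]), array([-0.   , -0.   ,  0.001]))
579 [ 0.45231698 -0.11439973  0.06466275] [ 0.45957997 -0.08803615  0.06705036]
-6.507405 [np.float32(0.45231697), np.float32(-0.11439973)]
```

View pics/w1.png

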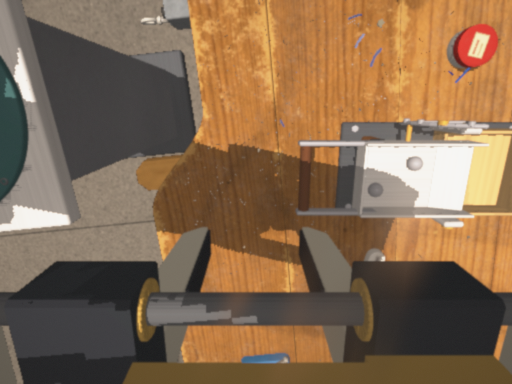

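The wrist view shows the bar at u≈304, v≈143–213. Its side arms are parallel to the tool's closing line, so the yaw fits.

```bash
python3 -m inch '[[[-0.1,3,0,0,0,0],[-0.1,5.2,0,0,0,0],[-0.1,5.2,0,0,0,0],[-0.1,5.2,4,0,0,0],[-0.1,5.2,8,0,0,0],[-0.1,5.2,10,0,0,0],[-0.1,5.2,12,0,0,0],[-0.1,5.2,13,0,0,0],[-0.1,5.2,14,0,0,0],[-0.1,5.2,14.4,0,0,0],[-0.1,5.2,14.4,0,0,0],[-0.1,5.2,14.4,0,0,0]]]'
python3 - <<'E'
from station import r,viewer
import cv2
from h import *
s=r.get_state();print(s["tcp_pos"],s["wrist_force"])
a=viewer.camera("side")["pixels"][170:270,150:350,::-1];cv2.imwrite("pics/s2.png",cv2.resize(a,None,fx=4,fy=4))
E
```

```text
time: 3.35
tcp_pos: [0.4523, -0.1158, 0.0555]
orientation: [0.0, 0.743, 0.669, 0.0]
wrist_force: [0.1, 1.3, 0.2]
finger_gap: 0.548
gripper_force: 0.0
[ 0.45232991 -0.11575297  0.0554885 ] [0.14072696 1.26622094 0.24334243]
```

View pics/s2.png

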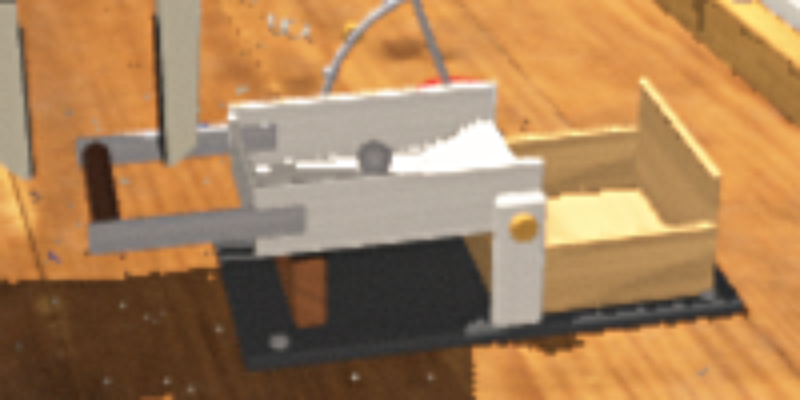

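The fingers at x≈15 and x≈180 straddle the bar at x≈100, centred. Close on it.

```bash
python3 -m inch '[[[0,0,0,0,0,0],[0,0,0,0,0,0],[0,0,0,0,0,0],[0,0,0,0,0,0],[0,0,0,0,0,0],[0,0,0,0,0,0],[0,0,0,0,0,0],[0,0,0,0,0,0]]]' 1
python3 - <<'E'
import numpy as np
for d in (4,8,12,16,20,24,28,32,36,40):
    a=np.radians(d);b=lambda a:np.array([-.165*np.cos(a)+.005*np.sin(a),.165*np.sin(a)+.005*np.cos(a)])
    print(d,((b(a)-b(0))*100).round(2))
E
```

```text
time: 4.2
tcp_pos: [0.452, -0.1157, 0.0547]
orientation: [-0.0, 0.743, 0.669, -0.0]
wrist_force: [0.6, 0.1, 0.9]
finger_gap: 0.008
gripper_force: 0.0
4 [0.08 1.15]
8 [0.23 2.29]
12 [0.46 3.42]
16 [0.78 4.53]
20 [1.17 5.61]
24 [1.63 6.67]
28 [2.17 7.69]
32 [2.77 8.67]
36 [3.45 9.6 ]
40 [ 4.18 10.49]
```

The gripper shut completely, so the bar isn't between the pads. Look again.

```bash
python3 - <<'E'
from station import r,viewer
import cv2
from h import *
s=r.get_state();print(s["finger_gap"],s["gripper_force"],s["wrist_force"])
c=viewer.camera("side");np.savez("side3.npz",**c);a=cv2.resize(c["pixels"][130:270,150:290,::-1],None,fx=4,fy=4)
w=viewer.camera("wrist");np.savez("wrist3.npz",**w);b=cv2.resize(w["pixels"][:,:,::-1],(746,560))[:,400-280:680-280]
cv2.imwrite("pics/s3.png",a);cv2.imwrite("pics/w3.png",w["pixels"][:,:,::-1])
E
```

```text
0.008002146307536335 0.0 [0.59136658 0.07370516 0.9021387 ]
```

View pics/s3.png

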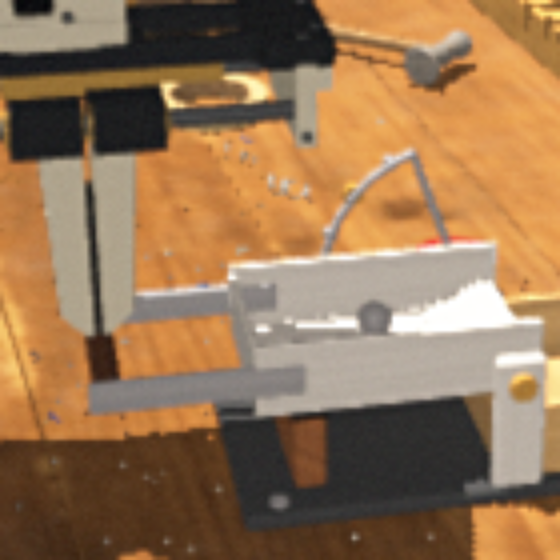

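View pics/w3.png

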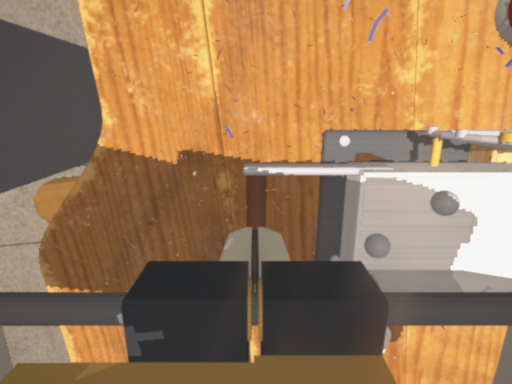

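The fingers (tips at about (95,332) in the side crop) end above the bar's middle, which suggests they closed over the bar rather than around it. Check by projection and depth.

```bash
python3 - <<'E'
from h import *
c=np.load("side3.npz")
def pr(p):
    X=c["R"]@np.array(p)+c["t"];return [round(c["cx"]+c["fx"]*X[0]/X[2],1),round(c["cy"]+c["fy"]*X[1]/X[2],1)]
for n,p in dict(tip=[.452,-.1157,.041],tcp=[.452,-.1157,.055],bar=[.4525,-.115,.06],barL=[.456,-.08,.06],barR=[.449,-.15,.06]).items():
    u,v=pr(p);print(n,u,v,"crop",(u-150)*4,(v-130)*4)
P=cloud(c)
for v in range(200,228,2):print(v,[tuple((P[v,u]*1000).astype(int)) for u in (168,174,176,180)],c["pixels"][v,175])
E
```

```text
tip 175.0 229.1 crop 100.0 396.4
tcp 174.5 221.7 crop 98.0 366.79999999999995
bar 174.6 218.8 crop 98.39999999999998 355.20000000000005
barL 172.9 209.1 crop 91.60000000000002 316.4
barR 176.3 229.3 crop 105.20000000000005 397.20000000000005
200 [(np.int64(442), np.int64(-123), np.int64(100)), (np.int64(452), np.int64(-125), np.int64(99)), (np.int64(455), np.int64(-124), np.int64(98)), (np.int64(461), np.int64(-127), np.int64(99))] [159 148 125]
202 [(np.int64(442), np.int64(-126), np.int64(97)), (np.int64(452), np.int64(-123), np.int64(95)), (np.int64(454), np.int64(-125), np.int64(95)), (np.int64(461), np.int64(-126), np.int64(94))] [159 147 125]
204 [(np.int64(442), np.int64(-123), np.int64(92)), (np.int64(452), np.int64(-122), np.int64(91)), (np.int64(454), np.int64(-126), np.int64(92)), (np.int64(460), np.int64(-127), np.int64(91))] [155 145 124]
206 [(np.int64(442), np.int64(-123), np.int64(89)), (np.int64(451), np.int64(-123), np.int64(88)), (np.int64(454), np.int64(-126), np.int64(88)), (np.int64(461), np.int64(-124), np.int64(86))] [121 112  97]
208 [(np.int64(442), np.int64
[... 1274 characters left out ...]
64(451), np.int64(-134), np.int64(67)), (np.int64(476), np.int64(-18), np.int64(3))] [59 38 24]
222 [(np.int64(454), np.int64(-13), np.int64(0)), (np.int64(447), np.int64(-137), np.int64(66)), (np.int64(450), np.int64(-140), np.int64(67)), (np.int64(475), np.int64(-22), np.int64(1))] [59 35 23]
224 [(np.int64(453), np.int64(-23), np.int64(1)), (np.int64(446), np.int64(-144), np.int64(67)), (np.int64(449), np.int64(-145), np.int64(66)), (np.int64(474), np.int64(-29), np.int64(0))] [58 36 27]
226 [(np.int64(451), np.int64(-31), np.int64(1)), (np.int64(445), np.int64(-151), np.int64(67)), (np.int64(448), np.int64(-152), np.int64(67)), (np.int64(454), np.int64(-152), np.int64(66))] [130 126 123]
```

The depth data puts the fingertips at z≈0.075, about 35 mm higher than the reported TCP implies, so the reported height is offset. x and y agree. I'll open and descend by what the camera shows, in two checked steps.

```bash
cat > tip.py <<'E'
from station import r,viewer
from h import *
c=viewer.camera("side");P=cloud(c);rgb=c["pixels"].astype(int)
k=(abs(P[...,0]-.452)<.06)&(abs(P[...,1]+.123)<.012)&(P[...,2]<.13)&(P[...,2]>.02)&(rgb[...,0]-rgb[...,2]<50)&(rgb.min(-1)>55)
for nm,m in (("near",k&(P[...,0]<.452)),("far",k&(P[...,0]>.452))):
    print(nm,m.sum(),np.percentile(P[m],[1,50,99],axis=0).round(3).tolist() if m.any() else 0)
print(r.get_state()["tcp_pos"].round(4),r.get_state()["wrist_force"].round(1))
E
python3 -m inch '[[[0,0,0,0,0,0],[0,0,0,0,0,0],[0,0,0,0,0,0],[0,0,0,0,0,0],[0,0,0,0,0,0],[0,0,0,0,0,0],[0,0,0.5,0,0,0],[0,0,1,0,0,0],[0,0,1.4,0,0,0],[0,0,1.7,0,0,0],[0,0,1.7,0,0,0]]]' -0.1; python3 tip.py
```

```text
time: 5.4
tcp_pos: [0.4517, -0.1156, 0.0372]
orientation: [-0.0, 0.743, 0.669, -0.0]
wrist_force: [-0.2, 1.0, 0.4]
finger_gap: 0.551
gripper_force: 0.0
near 364 [[0.409, -0.124, 0.062], [0.418, -0.121, 0.1], [0.425, -0.118, 0.13]]
far 381 [[0.477, -0.132, 0.058], [0.485, -0.129, 0.096], [0.512, -0.112, 0.13]]
[ 0.4519 -0.1157  0.0375] [0.2 0.3 1. ]
```

```bash
python3 -m inch '[[[0,0,0.5,0,0,0],[0,0,1,0,0,0],[0,0,1.4,0,0,0],[0,0,1.7,0,0,0],[0,0,1.7,0,0,0]]]'; python3 tip.py; python3 -m inch '[[[0,0,1.7,0,0,0],[0,0,1.7,0,0,0]]]' | head -0; python3 -c "
from station import r;s=r.get_state();print(s['tcp_pos'],s['wrist_force'])"
```

```text
time: 5.95
tcp_pos: [0.4517, -0.1156, 0.0202]
orientation: [-0.0, 0.743, 0.669, -0.0]
wrist_force: [0.6, -0.1, 0.0]
finger_gap: 0.552
gripper_force: 0.0
near 374 [[0.409, -0.125, 0.044], [0.418, -0.122, 0.085], [0.425, -0.119, 0.117]]
far 357 [[0.477, -0.131, 0.054], [0.485, -0.129, 0.085], [0.512, -0.112, 0.118]]
[ 0.4519 -0.1157  0.0206] [1.1 0.6 0.2]
[ 0.45117274 -0.11546012  0.00238543] [-0.79780219 -0.09928313  0.68499891]Exception ignored on flushing sys.stdout:
BrokenPipeError: [Errno 32] Broken pipe
```

My stray extra call took the tool 17 mm too low. There was no contact. Raise it back, then close.

```bash
python3 -m inch '[[[0,0,-0.8,0,0,0],[0,0,-1.7,0,0,0],[0,0,-1.7,0,0,0]]]'; python3 tip.py; python3 -m inch '[[[0,0,0,0,0,0],[0,0,0,0,0,0],[0,0,0,0,0,0],[0,0,0,0,0,0],[0,0,0,0,0,0],[0,0,0,0,0,0],[0,0,0,0,0,0]]]' 1
```

```text
time: 6.5
tcp_pos: [0.4531, -0.1161, 0.0232]
orientation: [0.001, 0.743, 0.669, 0.001]
wrist_force: [0.4, 0.2, 0.3]
finger_gap: 0.551
gripper_force: 0.0
near 380 [[0.41, -0.125, 0.048], [0.419, -0.122, 0.087], [0.426, -0.119, 0.12]]
far 377 [[0.478, -0.133, 0.054], [0.486, -0.129, 0.088], [0.512, -0.111, 0.12]]
[ 0.4528 -0.116   0.0223] [-0.5  0.6 -0.6]
time: 7.25
tcp_pos: [0.4529, -0.1158, 0.0211]
orientation: [0.001, 0.743, 0.669, 0.001]
wrist_force: [8.4, -1.1, -3.4]
finger_gap: 0.121
gripper_force: 30.0
```

The bar is gripped (11 mm, 30 N). Lift along the arc to 20°, then check.

```bash
python3 -m inch '[[[0,0.03,-0.58,0,0,0],[0,0.08,-1.15,0,0,0],[0,0.15,-1.72,0,0,0],[0,0.23,-2.29,0,0,0],[0,0.34,-2.85,0,0,0],[0,0.46,-3.42,0,0,0],[0,0.61,-3.97,0,0,0],[0,0.78,-4.53,0,0,0],[0,0.97,-5.07,0,0,0],[0,1.17,-5.61,0,0,0],[0,1.17,-5.61,0,0,0]]]'
```

```text
time: 8.35
tcp_pos: [0.4655, -0.1172, 0.0774]
orientation: [0.002, 0.743, 0.669, 0.001]
wrist_force: [18.8, -2.8, -11.5]
finger_gap: 0.119
gripper_force: 30.0
```

```bash
python3 -m inch '[[[0,0.27,-0.53,0,0,0],[0,0.56,-1.06,0,0,0],[0,0.84,-1.57,0,0,0],[0,1.12,-2.08,0,0,0],[0,1.42,-2.57,0,0,0],[0,1.74,-3.06,0,0,0],[0,2.07,-3.53,0,0,0],[0,2.43,-3.99,0,0,0],[0,2.79,-4.44,0,0,0],[0,3.18,-4.88,0,0,0],[0,3.18,-4.88,0,0,0],[0,3.18,-4.88,0,0,0]]]'; python3 - <<'E'
from station import viewer
import cv2
from h import *
c=viewer.camera("side");np.savez("side4.npz",**c);cv2.imwrite("pics/s4.png",cv2.resize(c["pixels"][120:270,150:350,::-1],None,fx=4,fy=4))
E
```

```text
time: 9.55
tcp_pos: [0.4952, -0.1203, 0.1257]
orientation: [0.0, 0.743, 0.669, -0.0]
wrist_force: [-0.3, -1.6, -2.4]
finger_gap: 0.122
gripper_force: 30.0
```

View pics/s4.png

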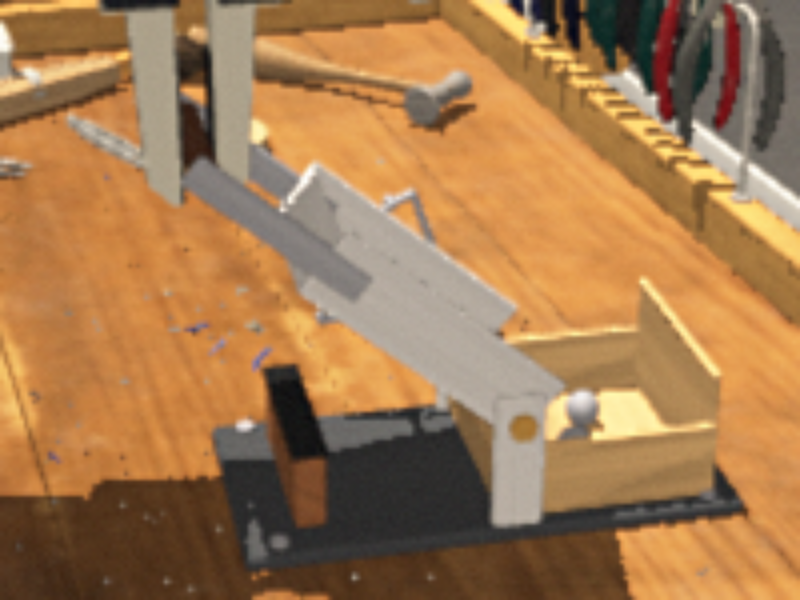

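The pan stands at about 40° and at least one ball is in the tray at (582,408). Hold for a second and check from the top.

```bash
python3 -m inch '[[[0,0,0,0,0,0],[0,0,0,0,0,0],[0,0,0,0,0,0],[0,0,0,0,0,0],[0,0,0,0,0,0],[0,0,0,0,0,0],[0,0,0,0,0,0],[0,0,0,0,0,0],[0,0,0,0,0,0],[0,0,0,0,0,0],[0,0,0,0,0,0],[0,0,0,0,0,0]]]'; python3 - <<'E'
from station import viewer
import cv2
from h import *
c=viewer.camera("top");np.savez("top5.npz",**c);a=viewer.camera("side")["pixels"][180:260,250:350,::-1]
A=cv2.resize(c["pixels"][120:240,250:350,::-1],(400,480));B=cv2.resize(a,(400,320));B=cv2.copyMakeBorder(B,0,160,0,0,cv2.BORDER_CONSTANT)
cv2.imwrite("pics/t5.png",np.hstack([A,B]))
E
```

```text
time: 10.8
tcp_pos: [0.4952, -0.1203, 0.1257]
orientation: [0.0, 0.743, 0.669, -0.0]
wrist_force: [-3.5, -2.6, -0.0]
finger_gap: 0.118
gripper_force: 30.0
```

View pics/t5.png

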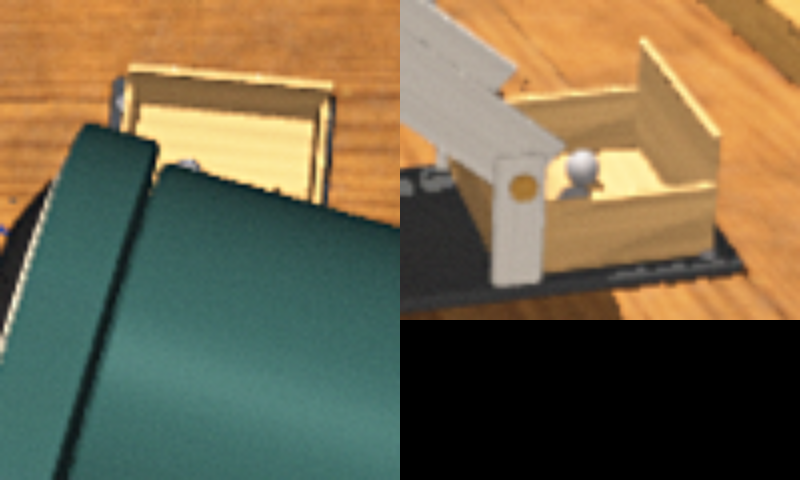

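One ball is clear at (582,168), with a darker blob beneath it at (572,188). Check numerically whether that is the second ball.

```bash
python3 - <<'E'
from station import viewer
from h import *
c=viewer.camera("side");P=cloud(c);rgb=c["pixels"].astype(int)
for v in range(214,234):print(v,[(tuple((P[v,u]*1000).astype(int).tolist()),rgb[v,u].tolist()) for u in (292,295,298)])
o=np.array([.4525,-.115]);ps=np.radians(-6.2);ax=np.array([np.cos(ps),np.sin(ps)])
print("pivot",o+.165*ax)
E
```

```text
214 [((673, -92, 21), [158, 120, 73]), ((679, -93, 20), [149, 113, 72]), ((685, -93, 20), [158, 122, 76])]
215 [((673, -91, 18), [151, 115, 71]), ((680, -90, 17), [155, 119, 71]), ((686, -91, 16), [161, 122, 74])]
216 [((673, -91, 16), [152, 116, 73]), ((680, -91, 15), [161, 126, 80]), ((684, -95, 16), [159, 120, 74])]
217 [((675, -89, 13), [155, 115, 70]), ((680, -90, 12), [189, 167, 148]), ((686, -91, 12), [147, 114, 77])]
218 [((672, -96, 14), [186, 153, 122]), ((666, -122, 29), [243, 241, 240]), ((684, -97, 13), [175, 150, 127])]
219 [((662, -118, 26), [242, 227, 211]), ((666, -122, 27), [243, 240, 238]), ((671, -123, 27), [214, 197, 180])]
220 [((662, -118, 24), [220, 206, 201]), ((664, -127, 28), [232, 224, 220]), ((671, -125, 26), [182, 175, 173])]
221 [((660, -122, 24), [188, 180, 179]), ((664, -127, 26), [209, 202, 200]), ((670, -127, 25), [155, 150, 151])]
222 [((659, -125, 24), [164, 156, 156]), ((663, -128, 25), [186, 180, 176]), ((671, -125, 22), [127, 125, 127])]
223 [((660, -123, 20), [150, 135, 127]), ((663, -130, 24), [151, 143, 142]), ((669, -128, 22), [112, 107, 10
[... 446 characters left out ...]
3])]
228 [((649, -149, 26), [109, 108, 109]), ((653, -152, 28), [118, 114, 110]), ((669, -131, 13), [255, 243, 160])]
229 [((647, -152, 26), [132, 112, 96]), ((641, -179, 42), [139, 114, 87]), ((645, -181, 43), [255, 238, 156])]
230 [((634, -181, 43), [171, 129, 80]), ((639, -182, 42), [176, 135, 84]), ((645, -182, 41), [197, 150, 94])]
231 [((635, -180, 40), [173, 132, 82]), ((639, -183, 41), [173, 132, 83]), ((643, -186, 42), [159, 120, 77])]
232 [((634, -182, 39), [167, 129, 79]), ((639, -182, 38), [166, 126, 80]), ((644, -184, 39), [163, 127, 78])]
233 [((635, -179, 36), [161, 124, 76]), ((639, -184, 38), [170, 130, 82]), ((644, -185, 37), [172, 133, 83])]
pivot [ 0.61653491 -0.13281989]
```

Depth shows two separate balls in the tray, at about (0.664,-0.12) and (0.650,-0.15). Lower along the same arc.

```bash
python3 -m inch '[[[0,-0.39,0.44,0,0,0],[0,-0.75,0.89,0,0,0],[0,-1.11,1.35,0,0,0],[0,-1.44,1.82,0,0,0],[0,-1.76,2.31,0,0,0],[0,-2.06,2.8,0,0,0],[0,-2.34,3.31,0,0,0],[0,-2.62,3.82,0,0,0],[0,-2.88,4.35,0,0,0],[0,-3.1,4.88,0,0,0],[0,-3.1,4.88,0,0,0]]]'
python3 -m inch '[[[0,-0.2,0.54,0,0,0],[0,-0.39,1.08,0,0,0],[0,-0.56,1.64,0,0,0],[0,-0.71,2.19,0,0,0],[0,-0.83,2.76,0,0,0],[0,-0.94,3.32,0,0,0],[0,-1.02,3.89,0,0,0],[0,-1.07,4.46,0,0,0],[0,-1.09,4.75,0,0,0],[0,-1.11,5.03,0,0,0],[0,-1.12,5.3,0,0,0],[0,-1.13,5.5,0,0,0],[0,-1.13,5.5,0,0,0],[0,-1.13,5.5,0,0,0]]]'
```

```text
time: 12.05
tcp_pos: [0.4641, -0.1167, 0.0759]
orientation: [-0.0, 0.743, 0.669, 0.0]
wrist_force: [3.5, 4.1, -3.3]
finger_gap: 0.115
gripper_force: 30.0
time: 13.45
tcp_pos: [0.4529, -0.1157, 0.0216]
orientation: [-0.0, 0.743, 0.669, -0.0]
wrist_force: [-0.4, 5.3, -1.1]
finger_gap: 0.117
gripper_force: 30.0
```

Back at the starting height. Release, then rise.

```bash
python3 -m inch '[[[0,0,0.05,0,0,0],[0,0,0.05,0,0,0],[0,0,0,0,0,0],[0,0,0,0,0,0],[0,0,0,0,0,0],[0,0,0,0,0,0],[0,0,0,0,0,0],[0,0,0,0,0,0]]]' -0.1
python3 -m inch '[[[0,0,-1,0,0,0],[0,0,-3,0,0,0],[0,0,-6,0,0,0],[0,0,-9,0,0,0],[0,0,-12,0,0,0],[0,-3,-14,0,0,0],[0,-7,-14,0,0,0],[0,-7,-14,0,0,0],[0,-7,-14,0,0,0],[0,-7,-14,0,0,0],[0,-7,-14,0,0,0]]]'
python3 - <<'E'
from station import viewer
import cv2
from h import *
c=viewer.camera("top");d=viewer.camera("side")
A=cv2.resize(c["pixels"][120:290,240:350,::-1],(388,600));B=cv2.resize(d["pixels"][160:260,160:340,::-1],(410,228));B=cv2.copyMakeBorder(B,0,372,0,0,cv2.BORDER_CONSTANT)
cv2.imwrite("pics/f.png",np.hstack([A,B]))
E
```

```text
time: 14.25
tcp_pos: [0.4532, -0.1159, 0.0219]
orientation: [0.0, 0.743, 0.669, -0.0]
wrist_force: [0.4, -0.2, 0.2]
finger_gap: 0.55
gripper_force: 0.0
time: 15.35
tcp_pos: [0.384, -0.1085, 0.1616]
orientation: [-0.0, 0.743, 0.669, -0.0]
wrist_force: [0.4, 0.1, 1.3]
finger_gap: 0.545
gripper_force: 0.0
```

View pics/f.png

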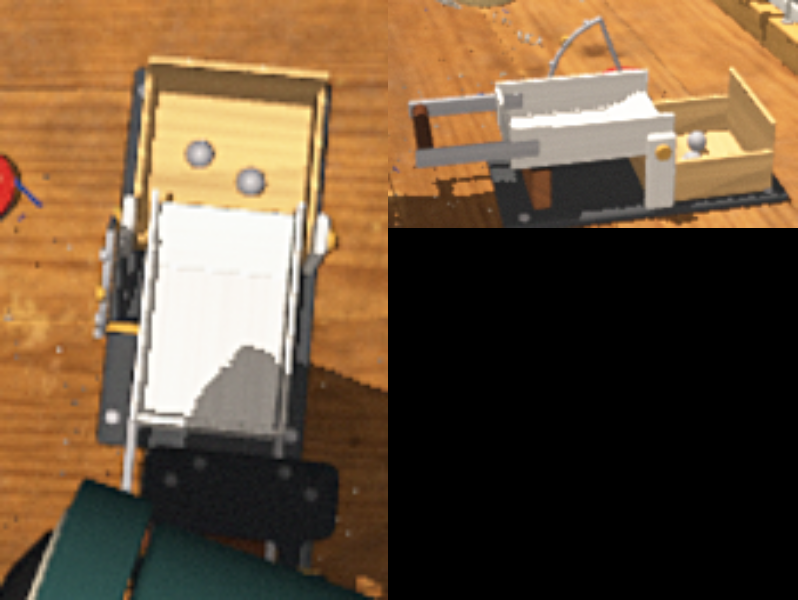

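Both balls are in the tray at (199,153) and (250,182). The pan is level and empty, and the gripper is clear.

```bash
python3 -c "
from station import r;print(r.hand_in())"
```

```text
the job is handed in; nothing more can be done
None
```

The job is handed in, verdict not shown: the pan was held at about 40° for over a second, both balls are in the tray, and the pan is lowered level and released; the first grasp closed above the bar (the reported TCP height was off by about 35 mm, corrected from camera depth), and a stray command of mine dipped the open gripper 17 mm too low without contact.

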